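# Dock the turntable's stop box and test its stop button

### The arm

A 7-joint arm with a two-finger parallel gripper is mounted at the origin on the work surface. World frame = base frame: x ahead of the robot, y to its left, z up, the work surface at z = 0. Lengths are in m, angles in rad, forces in N, time in s.
With the tool pointing down it reaches from about 0.4 to 0.875 m from the base axis. Payload 19.3 kg.
Tool frame: the origin (TCP) lies midway between the tips of the shut fingers; the grasp point (between the pads) lies 19 mm behind it; z points along the fingers, y is the line along which they close (so a half turn about z gives the same grasp; the last joint's range is limited). The gripper opens to 85 mm and grips with 20 to 120 N. Pads are 22 mm wide; open, the fingers measure 114 mm over their backs; the gripper's body (76 mm by 85 mm) begins 54 mm behind the grasp point. The pads swing forward as they close: fully open they stand 13 mm farther back than shut.
Start: joints at [-1.224, 0.521, -0.036, 1.599, 0.021, 1.021, -0.113], TCP at [0.253, 0.571, 0.231] pointing down, gripper open.
Joint ranges: [-2.91, 2.91], [-0.3, 2.13], [-1.5, 1.42], [0.17, 2.43], [-1.26, 4.41], [0.16, 1.93], [-2.52, 2.52]. Speed limits (rad/s): [1.89, 1.89, 2.39, 2.39, 3.01, 3.01, 3.01].

### API

Orientations are given as [roll, pitch, yaw] about the fixed x, y, z axes, in that order (R = Rz(yaw) Ry(pitch) Rx(roll)).
In Python, from workcell import bot gives the robot as it stands.
- The arm moves only by the tool move_arm, never from a script. Its argument "moves" is a list that holds one entry, the list of rows, each a list of 7 numbers: the opening, from 0 (shut) to 1 (fully open), then the shift along the tool's x, y, z in units of 1000 mm (1.0 is 1000 mm), then the turn, a rotation vector about the tool's x, y, z in units of 2 pi rad (1.0 is 2 pi rad). A call has 1 to 5 rows; each row is the pose to reach, as a shift and turn from the pose commanded when the call began, along the tool's axes at that moment, turning the shorter way round; what a row does not reach only later rows make up. A row lasts 1/10 s, in which the tool goes at most 50 mm and 8.59 degrees, less where a joint would pass 70% of its speed; a pose out of reach is approached as far as the arm can. A call with a number of a shift or a turn outside -1 to 1 is refused whole. A call with a gripper value outside its range is refused whole. The fingers move at their own pace and stop on an object; "force" is the grip in N (left out, the last holds). Time passes only in rows, so rows that repeat a pose let the fingers close. It gives the time, the measured TCP pose, the force, the opening and the grip force at its end, in the units of the state.
- bot.observe(): the state, without advancing time (a new reading comes with each control period).
- bot.grab_frame(name): name is "scene" or "top"; returns the picture (480x640x3 uint8, red, green, blue); there is no depth.
- bot.camera_params(name): a dict with "vertical_fov" (degrees; the focal length in pixels is half the picture's height over the tangent of half this angle, whatever the lens; pixels are square), "cx", "cy" (the principal point, pixels), "D" ([k1, k2, p1, p2, k3] as OpenCV has them; the pictures are not rectified), "R" (3x3) and "t" (3): a world point X has camera coordinates R X + t. Camera axes: x right, y down, z forward; pixel columns grow to the right and rows downward; lengths in m; the calibration is good to about 2 mm. A picture is of the moment at which its call begins. camera_params takes no time and is no camera call.
- bot.job_done(): hands the job in; it is judged then, once.
The state is a dict: "clock": time; "qpos": joint angles; "qd": joint speeds; "joint_efforts": joint torques, N m; "position": TCP position; "tool_rot": TCP orientation; "force": force on the tool from outside, world axes, zero at the start; "moment": the same for the moment, N m; "grip_width": finger opening in m; "finger_force": force on a finger pad.
Only numpy, scipy, OpenCV 4.12 (cv2) and the standard library are available. Lean on these libraries where they do the work, as an engineer would, in place of code of your own. Each camera call takes 0.05 s, during which the arm holds its last target. There are 200 camera calls.

### The job

The yellow stop box of the cake turntable has been left lying about on the counter. Put it back flat in its low steel holder and let go of it, then test the stop there: press the red mushroom button down until it latches, and reset it by twisting its head clockwise until it comes free and springs all the way back up. Leave the box in its holder, and do not disturb the other things on the counter.

Things in the scene. Friction and masses are not known exactly. Their poses are not given: they have to be found in the camera images.
- stopbox: Loose yellow stop box standing upright on its underside, 150 (x) x 60 (y) x 50 (z) mm, about 0.7 kg with its button. Origin: centre of its underside; z up. The round red mushroom head is on top of its +x end, on a vertical axis at x = +42 mm, y = 0. The -x end is plain with black grip cheeks on its two long sides (y = -30 and +30 mm); the centre of mass is at about x = -15 mm.
- stopbox_grip (a point): Point inside the plain end of the stop box between the black cheeks, 38 mm to -x of the box's origin and 30 mm above its underside: a good place to hold the box across its 60 mm width.
- holder: Fixed dark steel tray for the stop box. Origin: centre of its underside, on the counter; x along its length. The inside is 158 (x) x 68 (y) mm; its floor is 4 mm above the counter, the walls are 6 mm thick and rise to 14 mm above the counter. The box sits in it flat, with its length along the tray's, either way round.
- stop_top (a point): Centre of the top face of the red mushroom head, on its axis. The head is round, 50 mm across and 19 mm high (straight side 14 mm high from its lower edge, then bevelled to a 36 mm wide top), white arrow on top. Up, its top is 38 mm and its lower edge 19 mm above the box's top face, over a 4 mm high black collar 54 mm across.
- stop_press (a joint): How far the mushroom head is pressed down, m: 0 up, 0.012 fully down. Its spring pushes back with 2.5 N at the top, 4 to 5 N at the bottom. Pressed past about 9.5 mm it latches by itself and, let go, stays at about 9 mm. Best pressed by distance (about 11 mm) and slowly: a first touch faster than 15 mm/s can trip a force stop set under 20 N before the latch is reached.
- stop_turn (a joint): Turn of the mushroom head, rad, 0 at rest, growing clockwise seen from above, stop at 1.2. A weak spring (0.04 N m at 1.2) turns it back when let go. Turning the latched head past about 0.75 frees it; held in a grip it may stay down until let go, then springs up. Let go short of that it stays latched. Latched, the head's lower edge is about 6 mm above the black collar.
- turntable: Fixed motorised cake turntable, white base 160 x 160 mm, round aluminium plate 220 mm across, with a white practice cake 170 mm across on it, 160 mm high in all. Origin: centre of its underside.
- towel_roll: Loose upright roll of paper towels, 116 mm across, 260 mm high; leave alone. Origin: centre of its underside.
- spray_bottle: Loose upright glass bottle with white cap, 52 mm across, 170 mm high; leave alone. Origin: centre of its underside.
- tip_mug: Loose blue mug, 76 mm across, 90 mm high; leave alone. Origin: centre of its underside.
- palette_knife: Loose icing spatula with wooden handle lying flat on the counter between the two work places, 200 mm long and up to 60 mm wide, under 30 mm high, handle to its -x; leave alone. Origin: on its underside, near its middle.
Mind the look-alikes: they are no part of the job. Of the things shaped like the stopbox, the yellow one is meant.

How it is judged:
By the outcome, as a careful person would: the job done as asked, in the order asked, and still so for the second after the job is handed in, with the robot touching nothing.
It also fails if it takes over 64 s, if anything falls off the work surface, if the arm or the gripper's body presses on something with over 40 N, if the wrist force passes 120 N, or if a joint passes its speed limit or range.

## Working session

There is one attempt and no reset: what is moved stays moved. The work goes in short steps, Python scripts to look and compute and a tool call to move; the robot and the scene stay as the last step left them, time stands still between calls to the robot, and variables do not carry over. Pictures are saved under pics/ and viewed, at most 10 in all, crops included, and the job is handed in when it is done.

Besides the shell and the picture viewer there is one more tool, called after ">>>" as name(argument=value, ...), one argument or row to a line, values as JSON. move_arm: Moves the arm, as the interface text tells. Shifts and turns lie within -1 to 1; 1 stands for 1000 mm of shift or 2 pi rad of turn. Its arguments: {"type":"object","properties":{"moves":{"type":"array"},"force":{"type":"number"}},"required":["moves"]}

```bash
mkdir -p pics; python3 - <<'E'
from workcell import bot
import cv2,json
for n in("scene","top"):
    cv2.imwrite(f"pics/{n}0.png",bot.grab_frame(n)[:,:,::-1]); print(n,bot.camera_params(n))
o=bot.observe();print(o)
E
```

```text
scene {'vertical_fov': 54.989740016731474, 'cx': 315.31180248835204, 'cy': 244.11791660241948, 'D': array([0.04140277, 0.        , 0.        , 0.        , 0.        ]), 'R': array([[-0.74884119,  0.66270742, -0.00746652],
       [ 0.54555373,  0.60998569, -0.57470739],
       [-0.37630838, -0.43443795, -0.81832492]]), 't': array([ 0.35508299, -0.24718672,  1.29786785])}
top {'vertical_fov': 52.57060318736472, 'cx': 325.4369716715709, 'cy': 242.2968290910827, 'D': array([-0.05151508,  0.        ,  0.        ,  0.        ,  0.        ]), 'R': array([[ 0.00600103, -0.99973142,  0.02238491],
       [-0.99808854, -0.00736507, -0.06135972],
       [ 0.0615081 , -0.0219739 , -0.99786467]]), 't': array([0.02996841, 0.50741356, 1.2643083 ])}
{'clock': 0.1, 'qpos': array([-1.22417834,  0.52196101, -0.0363334 ,  1.59993476,  0.02120387,
        1.02111507, -0.11280753]), 'qd': array([ 0.00054838, -0.00213077, -0.00043173, -0.00039967, -0.000578  ,
        0.00119594,  0.00091431]), 'joint_efforts': array([ 5.03505289e-03, -9.28482771e+01,  1.98491625e+00, -3.70534372e+01,
        1.81869837e-02,  5.44826893e-03, -4.84113127e-05]), 'position': array([0.25294009, 0.57120065, 0.23078492]), 'tool_rot': array([-3.14056215e+00,  7.28536597e-05,  2.72476310e+00]), 'force': array([ 0.37569312, -0.01420168, -0.74310349]), 'moment': array([-0.02827168,  0.02222718, -0.01777404]), 'finger_force': 0.0, 'grip_width': 0.08541041111492455}
```

View pics/scene0.png

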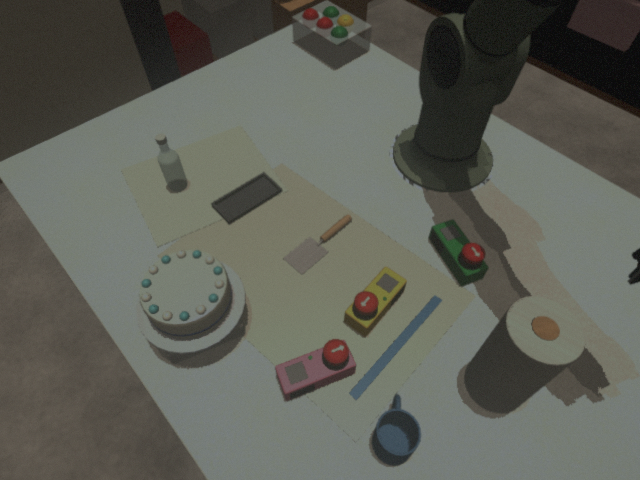

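View pics/top0.png

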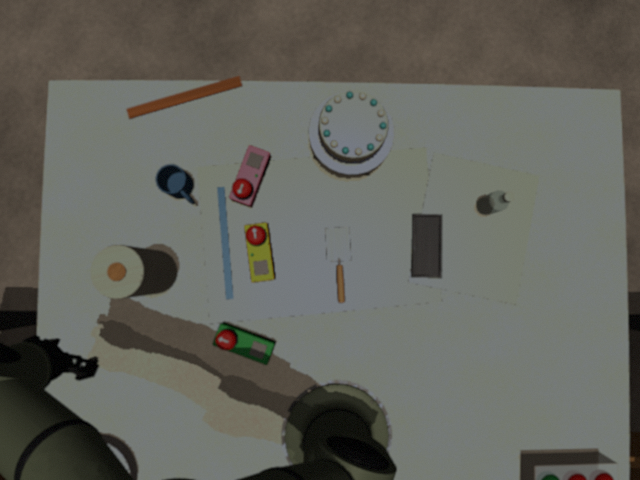

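The top view shows three box-shaped candidates: yellow at (258,252), pink at (250,178) and green at (245,343). The scene view has the yellow one at (375,300). The dark tray is at (427,246) in the top view and (247,198) in the scene view. I choose the yellow box. Next I'll measure it and check it in a crop.

```bash
cat > h.py <<'E'
import cv2,numpy as np
from workcell import bot
def ray(n,uv):
    p=bot.camera_params(n);f=240/np.tan(np.radians(p["vertical_fov"]/2))
    K=np.array([[f,0,p["cx"]],[0,f,p["cy"]],[0,0,1]])
    u=cv2.undistortPoints(np.array(uv,float).reshape(-1,1,2),K,p["D"]).reshape(-1,2)
    R=np.array(p["R"]);return -R.T@p["t"],np.c_[u,np.ones(len(u))]@R
def plane(n,uv,z):
    c,d=ray(n,uv);return (c+d*((z-c[2])/d[:,2])[:,None])[:,:2]
def tri(uv1,uv2):
    (c1,d1),(c2,d2)=ray("scene",uv1),ray("top",uv2);A=np.c_[d1[0],-d2[0]]
    s=np.linalg.lstsq(A,c2-c1,rcond=None)[0];a,b=c1+s[0]*d1[0],c2+s[1]*d2[0];return (a+b)/2,np.linalg.norm(a-b)
def blob(n,img,lo,hi,win):
    x0,y0,x1,y1=win;m=cv2.inRange(cv2.cvtColor(img,cv2.COLOR_RGB2HSV),np.array(lo),np.array(hi))
    w=np.zeros_like(m);w[y0:y1,x0:x1]=m[y0:y1,x0:x1]
    c=max(cv2.findContours(w,cv2.RETR_EXTERNAL,cv2.CHAIN_APPROX_NONE)[0],key=cv2.contourArea);return c
def rect(n,c,z):
    P=plane(n,c.reshape(-1,2),z).astype(np.float32)*1000;r=cv2.minAreaRect(P);return r
E
python3 - <<'E'
from h import *
im={n:cv2.imread(f"pics/{n}0.png")[:,:,::-1].copy() for n in("scene","top")}
W={"top":((225,205,295,300),(395,195,460,300)),"scene":((330,255,420,345),(200,165,295,230))}
Y=((20,100,60),(35,255,255));cent={}
for n in im:
    c=blob(n,im[n],*Y,W[n][0]);print(n,"yellow",cv2.contourArea(c),rect(n,c,.05))
    hs=cv2.cvtColor(im[n],cv2.COLOR_RGB2HSV)
    c=blob(n,im[n],(0,150,60),(8,255,255),W[n][0]);m=cv2.minEnclosingCircle(c);cent[n]=m[0];print("head",m,plane(n,[m[0]],.080),rect(n,c,.08))
    c=blob(n,im[n],(0,0,0),(179,255,95),W[n][1]);print("holder",cv2.contourArea(c),rect(n,c,.014),cv2.boundingRect(c))
    print([hs[p[1],p[0]].tolist() for p in ([(427,246),(405,246),(415,246)] if n=="top" else [(247,198),(225,180)])])
print(tri(cent["scene"],cent["top"]))
a=cv2.resize(im["top"][195:305,210:310],(400,440),interpolation=cv2.INTER_CUBIC);b=cv2.resize(im["top"][195:305,385:485],(400,440),interpolation=cv2.INTER_CUBIC)
cv2.imwrite("pics/crop.png",np.hstack([a,b])[:,:,::-1])
E
```

```text
scene yellow 1086.5 ((487.3926086425781, 207.10952758789062), (162.86497497558594, 62.639278411865234), 8.692350387573242)
head ((366.0, 302.125), 10.724634170532227) [[0.52047441 0.2098417 ]] ((518.468994140625, 207.87216186523438), (41.84403610229492, 40.95514678955078), 45.54589080810547)
holder 1705.0 ((504.1968994140625, -233.62460327148438), (90.87358093261719, 175.11721801757812), 88.76847839355469) (211, 172, 72, 53)
[[18, 21, 62], [39, 33, 124]]
top yellow 916.5 ((479.623046875, 203.1742401123047), (146.8531036376953, 60.21192169189453), 8.311424255371094)
head ((255.28787231445312, 234.86363220214844), 9.530515670776367) [[0.52051106 0.2100819 ]] ((520.206298828125, 209.54905700683594), (44.384708404541016, 44.022735595703125), 45.58058547973633)
holder 1900.0 ((501.2208557128906, -234.76441955566406), (83.65373992919922, 170.99293518066406), 87.76136779785156) (410, 213, 33, 66)
[[12, 25, 52], [54, 11, 120], [20, 15, 52]]
(array([0.52054146, 0.20998809, 0.08027436]), np.float64(0.00015789397882033117))
```

View pics/crop.png

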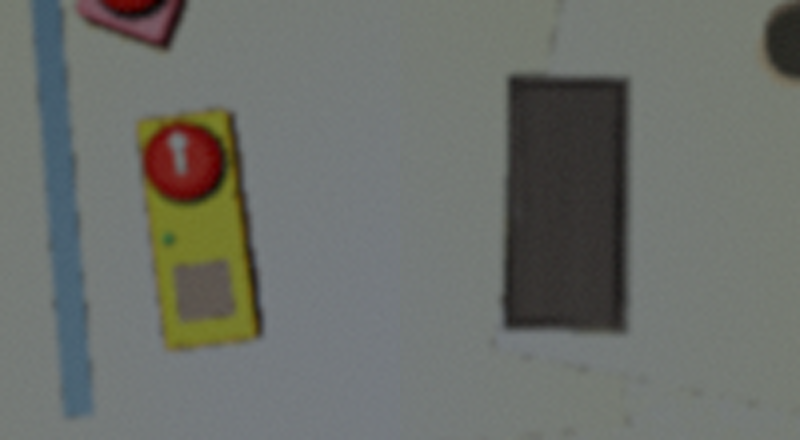

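The crop shows the yellow box with its head at the top (+x), yaw about 8.3°, and the empty tray to its right. The yellow one matches the description. I'll raise the arm first to clear the towel roll.

>>> move_arm(
  moves=[
    [[1,0,0,-0.05,0,0,0],[1,0,0,-0.1,0,0,0],[1,0,0,-0.12,0,0,-0.02],[1,-0.03,-0.025,-0.12,0,0,-0.04],[1,-0.06,-0.05,-0.12,0,0,-0.06]],
  ],
  force=100,
)

```text
clock: 0.6
position: [0.2875, 0.501, 0.3512]
tool_rot: [3.141, 0.0, 3.109]
force: [1.1, -0.2, 0.1]
grip_width: 0.0854
finger_force: 0.0
```

```bash
cat > to.py <<'E'
# usage: to.py x y z yaw_deg -> shift (m) and turn (rev) in tool axes from present pose
import sys,numpy as np
from scipy.spatial.transform import Rotation as Ro
from workcell import bot
o=bot.observe();x,y,z,w=map(float,sys.argv[1:5])
R=Ro.from_euler("xyz",o["tool_rot"]);T=Ro.from_euler("xyz",[np.pi,0,np.radians(w)])
print("t",round(o["clock"],2),"pos",o["position"].round(4),"rpy",np.degrees(o["tool_rot"]).round(2),"q",o["qpos"].round(2),"F",o["force"].round(1),"w",round(float(o["grip_width"]),4),"ff",round(float(o["finger_force"]),1))
print("shift",R.inv().apply(np.array([x,y,z])-o["position"]).round(4),"turn",((R.inv()*T).as_rotvec()/2/np.pi).round(4))
E
python3 to.py .442 .1977 .2 188.3
```

```text
t 0.6 pos [0.2875 0.501  0.3512] rpy [1.7999e+02 1.0000e-02 1.7811e+02] q [-1.08  0.34 -0.09  1.56  0.03  1.23  0.35] F [ 1.1 -0.2  0.1] w 0.0854 ff 0.0
shift [-0.1644 -0.298   0.1512] turn [ 0.      0.     -0.0283]
```

>>> move_arm(
  moves=[
    [[1,-0.025,-0.045,0,0,0,-0.01],[1,-0.05,-0.09,0,0,0,-0.02],[1,-0.075,-0.135,0,0,0,-0.028],[1,-0.1,-0.18,0,0,0,-0.028],[1,-0.12,-0.22,0,0,0,-0.028]],
  ],
)

```text
clock: 1.1
position: [0.3991, 0.2754, 0.3512]
tool_rot: [3.142, -0.0, -3.006]
force: [1.4, 0.4, 0.4]
grip_width: 0.0856
finger_force: 0.0
```

```bash
python3 to.py .442 .1977 .1 188.3
```

```text
t 1.1 pos [0.3991 0.2754 0.3512] rpy [ 1.800e+02 -1.000e-02 -1.722e+02] q [-0.72  0.18 -0.01  1.79  0.    1.17  0.98] F [1.4 0.4 0.4] w 0.0856 ff 0.0
shift [-0.032  -0.0828  0.2512] turn [ 0.     -0.     -0.0014]
```

>>> move_arm(
  moves=[
    [[1,-0.016,-0.041,0,0,0,-0.0014],[1,-0.032,-0.083,0.01,0,0,-0.0014],[1,-0.032,-0.083,0.06,0,0,-0.0014],[1,-0.032,-0.083,0.11,0,0,-0.0014],[1,-0.032,-0.083,0.16,0,0,-0.0014]],
  ],
)

```text
clock: 1.6
position: [0.4414, 0.1991, 0.1898]
tool_rot: [3.141, 0.001, -2.997]
force: [1.2, -0.0, -0.1]
grip_width: 0.0853
finger_force: 0.0
```

```bash
python3 - <<'E'
from h import *
im=bot.grab_frame("scene");cv2.imwrite("pics/s1.png",im[:,:,::-1])
E
python3 to.py .442 .1977 .018 188.3
```

```text
t 1.65 pos [0.4383 0.1977 0.1829] rpy [-179.81   -0.45 -171.69] q [-0.58  0.37  0.04  2.02 -0.02  0.77  1.19] F [ -4.4  -2.1 -11.4] w 0.0854 ff 0.0
shift [-0.0049 -0.      0.1649] turn [-0.0005 -0.0012  0.    ]
```

View pics/s1.png

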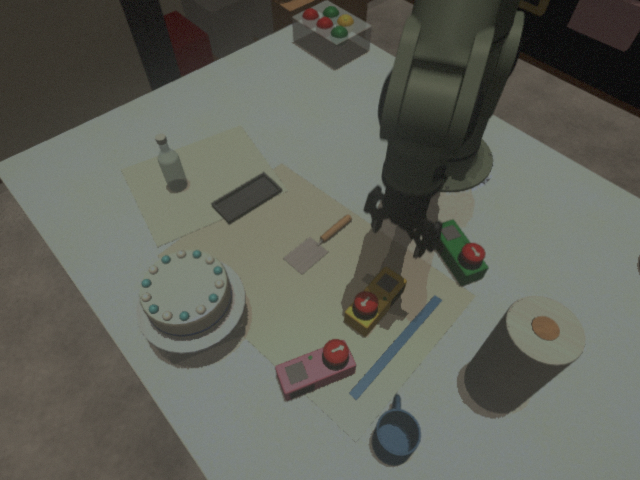

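The gripper hangs above the plain end of the yellow box (fingers at (375,205) and (430,240)), and nothing has been disturbed. I'll descend now.

>>> move_arm(
  moves=[
    [[1,0,0,0.02,0,0,0],[1,0,0,0.045,0,0,0],[1,0,0,0.07,0,0,0],[1,0,0,0.07,0,0,0],[1,0,0,0.07,0,0,0]],
  ],
)

```text
clock: 2.15
position: [0.4418, 0.1997, 0.1224]
tool_rot: [-3.141, -0.0, -2.997]
force: [-0.3, 0.2, 1.3]
grip_width: 0.0858
finger_force: 0.0
```

```bash
python3 to.py .442 .1977 .018 188.3
```

```text
t 2.15 pos [0.4418 0.1997 0.1224] rpy [-1.7999e+02 -1.0000e-02 -1.7170e+02] q [-0.57  0.47  0.03  2.06 -0.03  0.61  1.2 ] F [-0.3  0.2  1.3] w 0.0858 ff 0.0
shift [ 0.     -0.002   0.1044] turn [-0. -0. -0.]
```

>>> move_arm(
  moves=[
    [[1,0,-0.002,0.025,0,0,0],[1,0,-0.002,0.05,0,0,0],[1,0,-0.002,0.075,0,0,0],[1,0,-0.002,0.095,0,0,0],[1,0,-0.002,0.104,0,0,0]],
  ],
)

```text
clock: 2.65
position: [0.4422, 0.1978, 0.0174]
tool_rot: [3.142, 0.0, -2.997]
force: [0.2, 1.0, -0.0]
grip_width: 0.0851
finger_force: 0.0
```

>>> move_arm(
  moves=[
    [[0.75,0,0,0,0,0,0],[0.7,0,0,0,0,0,0],[0.6,0,0,0,0,0,0],[0.5,0,0,0,0,0,0],[0.4,0,0,0,0,0,0]],
  ],
  force=100,
)

```text
clock: 3.15
position: [0.4425, 0.1981, 0.0191]
tool_rot: [3.141, 0.002, -2.996]
force: [-3.0, 0.3, 10.3]
grip_width: 0.0586
finger_force: 106.8
```

>>> move_arm(
  moves=[
    [[0.3,0,0,0,0,0,0],[0.3,0,0,0,0,0,0],[0.3,0,0,0,0,0,0]],
  ],
)

```text
clock: 3.45
position: [0.4425, 0.1982, 0.0191]
tool_rot: [3.141, 0.002, -2.996]
force: [-2.3, -0.8, 12.8]
grip_width: 0.0585
finger_force: 106.8
```

```bash
python3 to.py .442 .1977 .018 188.3
```

```text
t 3.45 pos [0.4425 0.1982 0.0191] rpy [ 1.7995e+02  1.2000e-01 -1.7168e+02] q [-0.56  0.66  0.02  2.1  -0.03  0.37  1.2 ] F [-2.3 -0.8 12.8] w 0.0585 ff 106.8
shift [ 0.0006 -0.0004  0.0011] turn [0.0002 0.0003 0.0001]
```

>>> move_arm(
  moves=[
    [[0.3,0,0,-0.015,0,0,0],[0.3,0,0,-0.04,0,0,0],[0.3,0,0,-0.07,0,0,0],[0.3,0,0,-0.1,0,0,0],[0.3,0,0,-0.1,0,0,0]],
  ],
)

```text
clock: 3.95
position: [0.4434, 0.1983, 0.1213]
tool_rot: [3.139, 0.005, -2.997]
force: [-0.2, -0.2, -8.8]
grip_width: 0.058
finger_force: 110.8
```

```bash
python3 to.py .464 -.2335 .12 178.3
```

```text
t 3.95 pos [0.4434 0.1983 0.1213] rpy [ 179.87    0.32 -171.72] q [-0.57  0.47  0.04  2.06 -0.03  0.6   1.2 ] F [-0.2 -0.2 -8.8] w 0.058 ff 110.8
shift [ 4.180e-02 -4.303e-01  1.000e-04] turn [0.0004 0.0008 0.0277]
```

>>> move_arm(
  moves=[
    [[0.3,0.002,-0.02,0,0,0,0.002],[0.3,0.005,-0.055,0,0,0,0.005],[0.3,0.009,-0.095,0,0,0,0.008],[0.3,0.013,-0.135,0,0,0,0.011],[0.3,0.017,-0.175,0,0,0,0.014]],
  ],
)

```text
clock: 4.45
position: [0.4496, 0.0204, 0.117]
tool_rot: [-3.141, -0.001, -3.085]
force: [1.7, 0.0, -8.2]
grip_width: 0.0583
finger_force: 110.7
```

>>> move_arm(
  moves=[
    [[0.3,0.0,-0.04,0,0,0,0.003],[0.3,0.0,-0.08,0,0,0,0.006],[0.3,0.0,-0.12,0,0,0,0.009],[0.3,0.0,-0.155,0,0,0,0.012],[0.3,0.0,-0.18,0,0,0,0.014]],
  ],
)

```text
clock: 4.95
position: [0.4597, -0.1603, 0.1169]
tool_rot: [-3.141, -0.001, 3.108]
force: [-0.1, 0.8, -7.4]
grip_width: 0.0583
finger_force: 110.7
```

```bash
python3 to.py .464 -.2335 .12 178.3
```

```text
t 4.95 pos [ 0.4597 -0.1603  0.1169] rpy [-1.7997e+02 -4.0000e-02  1.7807e+02] q [ 0.15  0.48  0.08  2.06 -0.06  0.6   1.81] F [-0.1  0.8 -7.4] w 0.0583 ff 110.7
shift [-0.0068 -0.0731 -0.003 ] turn [-0.0001 -0.0001 -0.0007]
```

>>> move_arm(
  moves=[
    [[0.3,-0.003,-0.03,0,0,0,0],[0.3,-0.006,-0.055,0,0,0,0],[0.3,-0.007,-0.073,0,0,0,0],[0.3,-0.007,-0.073,0.0,0,0,0],[0.3,-0.007,-0.073,0.0,0,0,0]],
  ],
)

```text
clock: 5.45
position: [0.4647, -0.2307, 0.1168]
tool_rot: [3.141, -0.001, 3.11]
force: [-0.7, -0.9, -7.3]
grip_width: 0.0583
finger_force: 110.7
```

```bash
python3 to.py .464 -.2335 .12 178.3; python3 - <<'E'
from h import *
W={"top":(350,170,500,320),"scene":(150,130,330,270)};cent={}
I={n:bot.grab_frame(n) for n in W}
for n in W:
    c=blob(n,I[n],(20,100,50),(35,255,255),W[n]);print(n,cv2.contourArea(c),rect(n,c,.15))
    c=blob(n,I[n],(0,140,50),(8,255,255),W[n]);m=cv2.minEnclosingCircle(c);cent[n]=m[0];print(m,plane(n,[m[0]],.18))
print(tri(cent["scene"],cent["top"]))
a=cv2.resize(I["scene"][110:260,140:340],(800,600),interpolation=cv2.INTER_CUBIC)
cv2.imwrite("pics/s2.png",a[:,:,::-1])
E
```

```text
t 5.45 pos [ 0.4647 -0.2307  0.1168] rpy [ 1.7997e+02 -5.0000e-02  1.7819e+02] q [ 0.29  0.52  0.08  1.98 -0.06  0.64  1.95] F [-0.7 -0.9 -7.3] w 0.0583 ff 110.7
shift [ 0.0006 -0.0028 -0.0032] turn [ 0.0001 -0.0001 -0.0003]
top 290.0 ((527.9227905273438, -228.3247833251953), (90.56429290771484, 60.58144760131836), 0.5889690518379211)
((441.6557312011719, 222.48361206054688), 10.646042823791504) [[ 0.54506505 -0.23228577]]
scene 588.5 ((534.5874633789062, -210.50579833984375), (93.10700225830078, 114.25348663330078), 88.07042694091797)
((220.9264678955078, 158.18382263183594), 7.4771881103515625) [[ 0.54936084 -0.23504773]]
(array([ 0.54713508, -0.23430941,  0.17861483]), np.float64(0.004929294419473925))
```

View pics/s2.png

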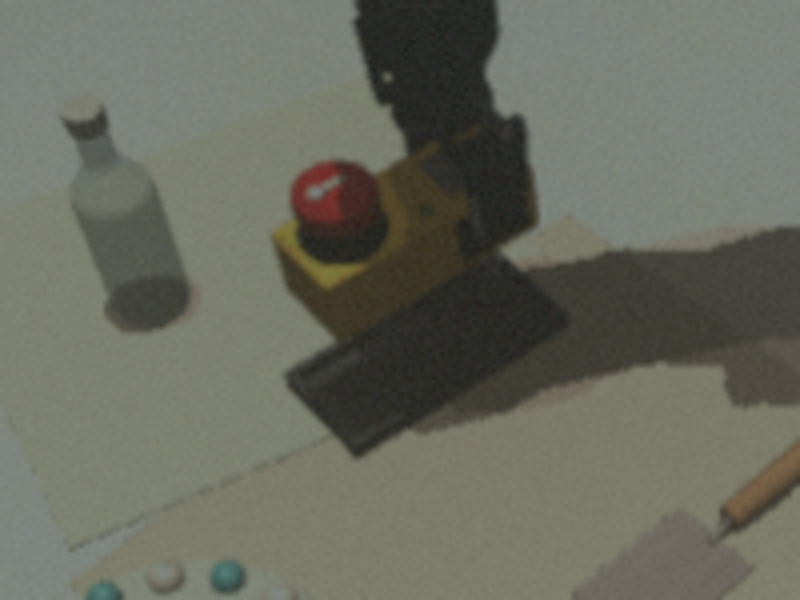

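The box hangs level over the tray, with the head at crop pixel (340,200) and the tray at (430,340). The top view shows the tray's outer +y wall, so I'm correcting the tray centre to y≈-0.237. Target TCP is (.4635, -.236).

>>> move_arm(
  moves=[
    [[0.3,0.001,-0.005,0.01,0,0,0],[0.3,0.001,-0.005,0.03,0,0,0],[0.3,0.001,-0.005,0.05,0,0,0],[0.3,0.001,-0.005,0.065,0,0,0],[0.3,0.001,-0.005,0.07,0,0,0]],
  ],
)

```text
clock: 6.05
position: [0.4632, -0.2353, 0.0454]
tool_rot: [3.141, -0.002, 3.111]
force: [-0.1, 0.2, -7.0]
grip_width: 0.0583
finger_force: 110.5
```

```bash
python3 to.py .4635 -.236 .023 178.3;python3 - <<'E'
from h import *
I={n:bot.grab_frame(n) for n in ("scene","top")}
a=cv2.resize(I["scene"][140:240,180:300],(480,400),interpolation=cv2.INTER_CUBIC)
b=cv2.resize(I["top"][190:290,390:470],(320,400),interpolation=cv2.INTER_CUBIC)
cv2.imwrite("pics/s3.png",cv2.convertScaleAbs(np.hstack([a,b])[:,:,::-1],alpha=1.7))
E
```

```text
t 6.05 pos [ 0.4632 -0.2353  0.0454] rpy [ 1.7995e+02 -1.3000e-01  1.7826e+02] q [ 0.31  0.65  0.06  2.01 -0.08  0.49  1.97] F [-0.1  0.2 -7. ] w 0.0583 ff 110.5
shift [-0.0004 -0.0007  0.0224] turn [ 0.0001 -0.0004 -0.0001]
```

View pics/s3.png

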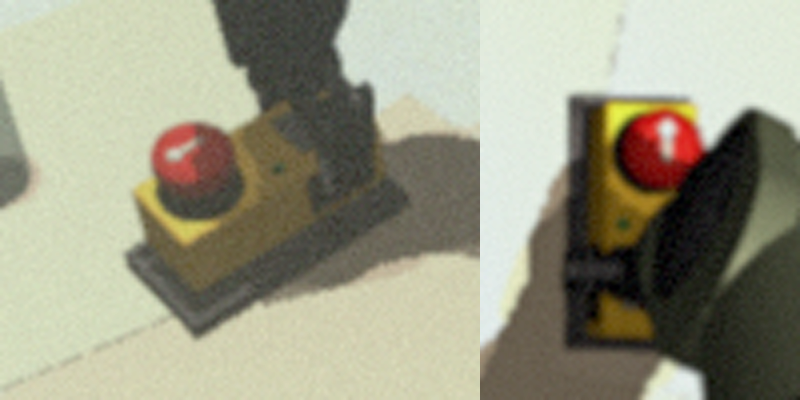

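Both crops show the box lined up over the tray with even margins. I'll lower it slowly.

>>> move_arm(
  moves=[
    [[0.3,0,0,0.005,0,0,0],[0.3,0,0,0.01,0,0,0],[0.3,0,0,0.013,0,0,0],[0.3,0,0,0.016,0,0,0],[0.3,0,0,0.018,0,0,0]],
  ],
)

```text
clock: 6.65
position: [0.464, -0.2359, 0.0291]
tool_rot: [-3.142, 0.0, 3.111]
force: [-0.1, -0.1, -7.4]
grip_width: 0.0588
finger_force: 110.7
```

>>> move_arm(
  moves=[
    [[0.3,0,0,0.001,0,0,0],[0.3,0,0,0.002,0,0,0],[0.3,0,0,0.003,0,0,0],[0.3,0,0,0.004,0,0,0],[0.3,0,0,0.004,0,0,0]],
  ],
)

```text
clock: 7.15
position: [0.464, -0.2359, 0.0252]
tool_rot: [3.142, -0.0, 3.111]
force: [-0.2, -0.6, -7.3]
grip_width: 0.058
finger_force: 110.7
```

>>> move_arm(
  moves=[
    [[0.3,0,0,0.001,0,0,0],[0.3,0,0,0.0015,0,0,0],[0.3,0,0,0.002,0,0,0],[0.3,0,0,0.0025,0,0,0],[0.3,0,0,0.0025,0,0,0]],
  ],
)

```text
clock: 7.65
position: [0.464, -0.2359, 0.0232]
tool_rot: [3.142, 0.0, 3.111]
force: [-2.8, 1.5, 4.1]
grip_width: 0.0583
finger_force: 112.1
```

Contact at the expected height (0.023). Now I'll release and rise.

>>> move_arm(
  moves=[
    [[0.75,0,0,0,0,0,0],[0.85,0,0,0,0,0,0],[1,0,0,0,0,0,0],[1,0,0,0,0,0,0],[1,0,0,0,0,0,0]],
  ],
)

```text
clock: 8.15
position: [0.4641, -0.2359, 0.0228]
tool_rot: [-3.142, 0.0, 3.111]
force: [-0.7, -0.4, 0.7]
grip_width: 0.086
finger_force: 0.0
```

>>> move_arm(
  moves=[
    [[1,0,0,-0.01,0,0,0],[1,0,0,-0.04,0,0,0],[1,0,0,-0.08,0,0,0],[1,0,0,-0.12,0,0,0],[1,0.04,0,-0.15,0,0,0]],
  ],
)

```text
clock: 8.65
position: [0.4273, -0.2345, 0.1757]
tool_rot: [-3.14, 0.005, 3.113]
force: [-0.5, -1.2, 1.2]
grip_width: 0.0853
finger_force: 0.0
```

>>> move_arm(
  moves=[
    [[1,0.05,0,-0.03,0,0,0],[1,0.08,0,-0.04,0,0,0],[1,0.08,0,-0.04,0,0,0]],
  ],
)

```text
clock: 8.95
position: [0.3407, -0.2326, 0.2152]
tool_rot: [-3.141, 0.002, 3.108]
force: [0.7, -0.1, -0.1]
grip_width: 0.0849
finger_force: 0.0
```

```bash
python3 - <<'E'
from h import *
I={n:bot.grab_frame(n) for n in ("scene","top")}
W={"top":(390,190,470,300),"scene":(150,130,330,270)};cent={}
for n in W:
    c=blob(n,I[n],(20,100,50),(35,255,255),W[n]);print(n,cv2.contourArea(c),rect(n,c,.054))
    c=blob(n,I[n],(0,140,50),(8,255,255),W[n]);m=cv2.minEnclosingCircle(c);cent[n]=m[0];print(m,plane(n,[m[0]],.084))
print(tri(cent["scene"],cent["top"]))
a=cv2.resize(I["scene"][130:240,180:300],(480,440),interpolation=cv2.INTER_CUBIC)
b=cv2.resize(I["top"][190:300,390:470],(320,440),interpolation=cv2.INTER_CUBIC)
cv2.imwrite("pics/s4.png",cv2.convertScaleAbs(np.hstack([a,b])[:,:,::-1],alpha=1.7))
E
python3 to.py .5434 -.238 .11 178
```

```text
top 957.5 ((501.29803466796875, -233.40472412109375), (59.92228317260742, 151.54876708984375), 89.49217224121094)
((433.0, 227.5), 9.708344459533691) [[ 0.54224721 -0.23550229]]
scene 739.0 ((505.76348876953125, -223.26235961914062), (84.36327362060547, 153.6735076904297), 89.03971862792969)
((229.0, 185.0), 9.055485725402832) [[ 0.54367676 -0.23847207]]
(array([ 0.54325103, -0.23617197,  0.08529912]), np.float64(0.0029205406998057096))
t 9.05 pos [ 0.3442 -0.2324  0.2139] rpy [-1.7996e+02  1.2000e-01  1.7818e+02] q [ 0.35  0.21  0.11  2.14 -0.03  0.78  2.03] F [-0.2  0.2 -0.2] w 0.0855 ff 0.0
shift [-0.1991  0.0008  0.1043] turn [-0.0001  0.0003  0.0005]
```

View pics/s4.png

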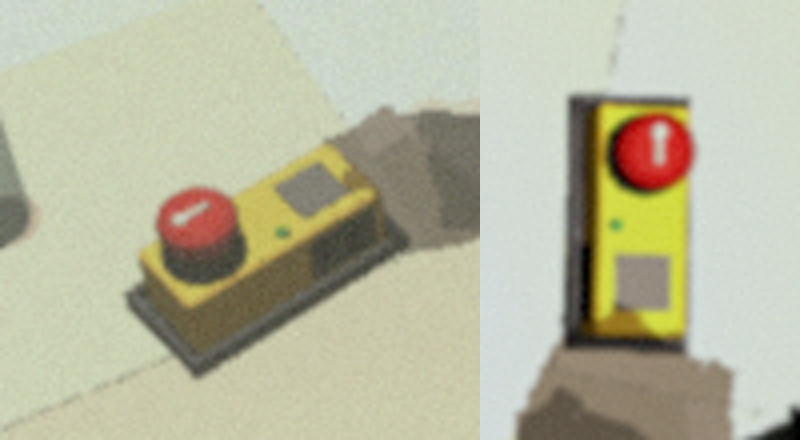

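The crop shows the box seated flat in the tray, with the head at about (543,-237) mm and its top at z≈0.092. Next I'll shut the fingers, move over the head and press slowly.

>>> move_arm(
  moves=[
    [[0,-0.04,0,0,0,0,0],[0,-0.09,0,0,0,0,0],[0,-0.135,0,0,0,0,0],[0,-0.175,0,0.0,0,0,0],[0,-0.199,0,0.01,0,0,0]],
  ],
  force=25,
)

```text
clock: 9.55
position: [0.547, -0.2374, 0.2025]
tool_rot: [3.141, 0.001, 3.113]
force: [-0.5, 0.3, -0.2]
grip_width: 0.0121
finger_force: 0.0
```

>>> move_arm(
  moves=[
    [[0,0,0,0.03,0,0,0],[0,0,0,0.06,0,0,0],[0,0,0,0.08,0,0,0],[0,0,0,0.08,0,0,0],[0,0,0,0.08,0,0,0]],
  ],
)

```text
clock: 10.05
position: [0.5435, -0.2381, 0.1228]
tool_rot: [3.141, -0.001, 3.111]
force: [0.0, 0.6, 0.8]
grip_width: 0.0001
finger_force: 0.0
```

```bash
python3 to.py .543 -.2368 .092 178.3
```

```text
t 10.05 pos [ 0.5435 -0.2381  0.1228] rpy [ 1.7999e+02 -3.0000e-02  1.7825e+02] q [ 0.26  0.61  0.07  1.78 -0.06  0.76  1.91] F [0.  0.6 0.8] w 0.0001 ff 0.0
shift [0.0005 0.0013 0.0308] turn [ 0.     -0.0001 -0.0001]
```

>>> move_arm(
  moves=[
    [[0,0.0005,0.0013,0.01,0,0,0],[0,0.0005,0.0013,0.02,0,0,0],[0,0.0005,0.0013,0.025,0,0,0],[0,0.0005,0.0013,0.027,0,0,0],[0,0.0005,0.0013,0.028,0,0,0]],
  ],
)

```text
clock: 10.55
position: [0.5425, -0.2371, 0.0947]
tool_rot: [-3.142, -0.0, 3.11]
force: [0.4, 0.2, 0.2]
grip_width: -0.0003
finger_force: 0.0
```

>>> move_arm(
  moves=[
    [[0,0,0,0.001,0,0,0],[0,0,0,0.002,0,0,0],[0,0,0,0.003,0,0,0],[0,0,0,0.004,0,0,0],[0,0,0,0.005,0,0,0]],
  ],
)

```text
clock: 11.05
position: [0.5427, -0.2371, 0.09]
tool_rot: [-3.141, 0.0, 3.11]
force: [-0.4, -0.3, 5.1]
grip_width: -0.0002
finger_force: 2.6
```

>>> move_arm(
  moves=[
    [[0,0,0,0.001,0,0,0],[0,0,0,0.002,0,0,0],[0,0,0,0.003,0,0,0],[0,0,0,0.004,0,0,0],[0,0,0,0.005,0,0,0]],
  ],
)

```text
clock: 11.55
position: [0.5427, -0.2371, 0.0848]
tool_rot: [-3.142, 0.0, 3.111]
force: [0.3, 0.5, 3.4]
grip_width: 0.0001
finger_force: 1.8
```

>>> move_arm(
  moves=[
    [[0,0,0,0.001,0,0,0],[0,0,0,0.002,0,0,0],[0,0,0,0.003,0,0,0],[0,0,0,0.0035,0,0,0],[0,0,0,0.004,0,0,0]],
  ],
)

```text
clock: 12.05
position: [0.5427, -0.2371, 0.0808]
tool_rot: [-3.141, 0.0, 3.111]
force: [1.9, -0.3, 4.5]
grip_width: -0.0002
finger_force: 2.2
```

>>> move_arm(
  moves=[
    [[0,0,0,0.0005,0,0,0],[0,0,0,0.001,0,0,0],[0,0,0,0.001,0,0,0]],
  ],
)

```text
clock: 12.35
position: [0.5427, -0.2371, 0.08]
tool_rot: [-3.141, 0.0, 3.111]
force: [0.1, 1.4, 8.7]
grip_width: 0.0
finger_force: 4.0
```

>>> move_arm(
  moves=[
    [[0,0,0,-0.002,0,0,0],[0,0,0,-0.005,0,0,0],[0,0,0,-0.02,0,0,0],[0,0,0,-0.04,0,0,0],[0.5,0,0,-0.05,0,0,0]],
  ],
)

```text
clock: 12.85
position: [0.5429, -0.2373, 0.1319]
tool_rot: [-3.141, 0.001, 3.11]
force: [0.4, -0.6, 0.1]
grip_width: 0.0136
finger_force: 0.0
```

>>> move_arm(
  moves=[
    [[1,0.04,0,-0.02,0,0,0],[1,0.08,0,-0.03,0,0,0],[1,0.12,0,-0.03,0,0,0],[1,0.16,0,-0.03,0,0,0],[1,0.18,0,-0.03,0,0,0]],
  ],
)

```text
clock: 13.35
position: [0.3595, -0.2313, 0.1603]
tool_rot: [3.141, -0.001, 3.109]
force: [0.4, 0.3, -0.9]
grip_width: 0.0847
finger_force: 0.0
```

```bash
cat > look.py <<'E'
import sys
from h import *
I={n:bot.grab_frame(n) for n in ("scene","top")}
W={"top":(390,190,470,300),"scene":(150,130,330,270)};cent={}
for n in W:
    c=blob(n,I[n],(0,140,50),(8,255,255),W[n]);m=cv2.minEnclosingCircle(c);cent[n]=m[0];print(n,m,plane(n,[m[0]],float(sys.argv[2])))
print(tri(cent["scene"],cent["top"]))
a=cv2.resize(I["scene"][130:240,180:300],(480,440),interpolation=cv2.INTER_CUBIC)
b=cv2.resize(I["top"][190:300,390:470],(320,440),interpolation=cv2.INTER_CUBIC)
cv2.imwrite(f"pics/{sys.argv[1]}.png",cv2.convertScaleAbs(np.hstack([a,b])[:,:,::-1],alpha=1.7))
E
python3 look.py s5 .075;python3 to.py .543 -.2368 .11 178.3
```

```text
top ((432.2603759765625, 227.57373046875), 9.442164421081543) [[ 0.54289047 -0.23581977]]
scene ((229.5, 188.0), 9.013978004455566) [[ 0.54481988 -0.23726223]]
(array([ 0.54384138, -0.23673865,  0.07449312]), np.float64(0.0023452899192956183))
t 13.45 pos [ 0.3601 -0.2315  0.1604] rpy [ 1.7999e+02 -4.0000e-02  1.7811e+02] q [ 0.36  0.33  0.09  2.17 -0.05  0.65  2.02] F [ 0.7 -0.  -0.5] w 0.0855 ff 0.0
shift [-0.183   0.0008  0.0502] turn [ 0.     -0.0001 -0.0005]
```

View pics/s5.png

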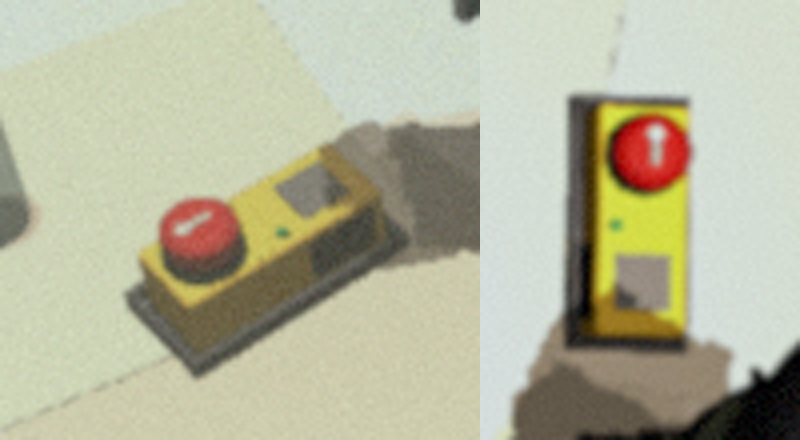

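The head is clearly lower, about 10.8 mm by triangulation, and stays down, so it has latched. Now I'll straddle it with open fingers.

>>> move_arm(
  moves=[
    [[1,-0.045,0,0,0,0,0],[1,-0.09,0,0,0,0,0],[1,-0.135,0,0,0,0,0],[1,-0.17,0,0,0,0,0],[1,-0.183,0,0,0,0,0]],
  ],
)

```text
clock: 13.95
position: [0.5493, -0.2361, 0.1596]
tool_rot: [3.141, 0.001, 3.113]
force: [-1.6, 0.4, 0.1]
grip_width: 0.0852
finger_force: 0.0
```

>>> move_arm(
  moves=[
    [[1,0,0,0.02,0,0,0],[1,0,0,0.045,0,0,0],[1,0,0,0.06,0,0,0],[1,0,0,0.06,0,0,0]],
  ],
)

```text
clock: 14.35
position: [0.5449, -0.2366, 0.0981]
tool_rot: [3.141, -0.003, 3.111]
force: [-1.3, 0.7, 0.2]
grip_width: 0.0856
finger_force: 0.0
```

```bash
python3 to.py .5433 -.2365 .058 178.3
```

```text
t 14.35 pos [ 0.5449 -0.2366  0.0981] rpy [ 1.7995e+02 -1.6000e-01  1.7824e+02] q [ 0.26  0.64  0.07  1.79 -0.06  0.71  1.91] F [-1.3  0.7  0.2] w 0.0856 ff 0.0
shift [0.0015 0.     0.0401] turn [ 0.0001 -0.0005 -0.0002]
```

>>> move_arm(
  moves=[
    [[1,0,0,0.01,0,0,0],[1,0,0,0.025,0,0,0],[1,0,0,0.035,0,0,0],[1,0,0,0.041,0,0,0],[1,0,0,0.041,0,0,0]],
  ],
)

```text
clock: 14.85
position: [0.5451, -0.237, 0.0579]
tool_rot: [3.141, -0.001, 3.111]
force: [0.1, 0.3, -0.4]
grip_width: 0.0853
finger_force: 0.0
```

>>> move_arm(
  moves=[
    [[0.75,0,0,0,0,0,0],[0.65,0,0,0,0,0,0],[0.6,0,0,0,0,0,0],[0.55,0,0,0,0,0,0],[0.5,0,0,0,0,0,0]],
  ],
  force=25,
)

```text
clock: 15.35
position: [0.5458, -0.2374, 0.0592]
tool_rot: [-3.141, 0.001, 3.11]
force: [-0.0, -1.4, 3.8]
grip_width: 0.0482
finger_force: 25.2
```

>>> move_arm(
  moves=[
    [[0.4,0,0,0,0,0,0],[0.4,0,0,0,0,0,0],[0.4,0,0,0,0,0,0]],
  ],
)

```text
clock: 15.65
position: [0.5458, -0.2374, 0.059]
tool_rot: [-3.141, 0.001, 3.11]
force: [1.1, -2.9, 4.2]
grip_width: 0.0484
finger_force: 25.2
```

```bash
python3 to.py .5433 -.2365 .058 178.3
```

```text
t 15.65 pos [ 0.5458 -0.2374  0.059 ] rpy [-1.7998e+02  3.0000e-02  1.7822e+02] q [ 0.27  0.7   0.06  1.81 -0.07  0.63  1.91] F [ 1.1 -2.9  4.2] w 0.0484 ff 25.2
shift [0.0025 0.0008 0.001 ] turn [-0.0001  0.0001 -0.0002]
```

The grip is about 2.5 mm off centre along x. I'll open, correct that and grip again.

>>> move_arm(
  moves=[
    [[0.8,0,0,0,0,0,0],[0.8,0,0,0,0,0,0],[0.8,0.0025,0.0005,0,0,0,0],[0.8,0.0025,0.0005,0,0,0,0],[0.6,0.0025,0.0005,0,0,0,0]],
  ],
)

```text
clock: 16.15
position: [0.5429, -0.2365, 0.0587]
tool_rot: [3.141, -0.0, 3.111]
force: [-0.2, -0.0, 0.2]
grip_width: 0.055
finger_force: 0.0
```

>>> move_arm(
  moves=[
    [[0.4,0,0,0,0,0,0],[0.4,0,0,0,0,0,0],[0.4,0,0,0,0,0,0],[0.4,0,0,0,0,0,0],[0.4,0,0,0,0,0,0]],
  ],
  force=25,
)

```text
clock: 16.65
position: [0.5431, -0.2366, 0.0588]
tool_rot: [-3.142, 0.0, 3.11]
force: [-1.1, 0.3, 3.1]
grip_width: 0.0489
finger_force: 25.4
```

>>> move_arm(
  moves=[
    [[0.4,0,0,0,0,0,0.015],[0.4,0,0,0,0,0,0.03],[0.4,0,0,0,0,0,0.045],[0.4,0,0,0,0,0,0.06],[0.4,0,0,0,0,0,0.075]],
  ],
)

```text
clock: 17.15
position: [0.5431, -0.2367, 0.0589]
tool_rot: [-3.141, 0.0, 2.635]
force: [-1.7, -0.2, 3.0]
grip_width: 0.0484
finger_force: 25.4
```

```bash
python3 to.py .5433 -.2365 .058 178.3
```

```text
t 17.15 pos [ 0.5431 -0.2367  0.0589] rpy [-1.7999e+02  1.0000e-02  1.5100e+02] q [ 0.18  0.71  0.19  1.82 -0.21  0.63  1.56] F [-1.7 -0.2  3. ] w 0.0484 ff 25.4
shift [-0.0001  0.0003  0.0009] turn [-0.      0.     -0.0758]
```

>>> move_arm(
  moves=[
    [[0.4,0,0,0,0,0,0.018],[0.4,0,0,0,0,0,0.036],[0.4,0,0,0,0,0,0.054],[0.4,0,0,0,0,0,0.07],[0.4,0,0,0,0,0,0.086]],
  ],
)

```text
clock: 17.65
position: [0.5429, -0.2369, 0.0588]
tool_rot: [-3.141, 0.0, 2.095]
force: [-2.5, -1.0, 4.2]
grip_width: 0.0486
finger_force: 25.4
```

>>> move_arm(
  moves=[
    [[0.4,0,0,0,0,0,0.005],[0.4,0,0,0,0,0,0.005],[0.4,0,0,0,0,0,0.005]],
  ],
)

```text
clock: 17.95
position: [0.5429, -0.2368, 0.0588]
tool_rot: [-3.141, 0.0, 2.07]
force: [-3.4, -2.4, 4.3]
grip_width: 0.0484
finger_force: 25.5
```

>>> move_arm(
  moves=[
    [[0.8,0,0,0,0,0,0],[1,0,0,0,0,0,0],[1,0,0,0,0,0,0],[1,0,0,0,0,0,0],[1,0,0,-0.02,0,0,0]],
  ],
)

```text
clock: 18.45
position: [0.542, -0.2359, 0.0772]
tool_rot: [-3.139, -0.003, 2.068]
force: [-1.0, 0.4, 0.8]
grip_width: 0.0854
finger_force: 0.0
```

>>> move_arm(
  moves=[
    [[1,0,0,-0.03,0,0,0],[1,0,0,-0.07,0,0,0],[1,0,0,-0.11,0,0,0],[1,0,0,-0.14,0,0,0],[1,0,0,-0.14,0,0,0]],
  ],
)

```text
clock: 18.95
position: [0.5446, -0.2373, 0.2227]
tool_rot: [3.137, 0.004, 2.068]
force: [0.1, -0.1, -0.4]
grip_width: 0.0857
finger_force: 0.0
```

```bash
python3 to.py .36 -.23 .25 150
```

```text
t 18.95 pos [ 0.5446 -0.2373  0.2227] rpy [179.75   0.23 118.47] q [-0.    0.52  0.45  1.72 -0.27  0.96  1.05] F [ 0.1 -0.1 -0.4] w 0.0857 ff 0.0
shift [ 0.0943 -0.1587 -0.0283] turn [ 0.0005  0.0008 -0.0876]
```

>>> move_arm(
  moves=[
    [[1,0.02,-0.035,-0.01,0,0,0],[1,0.045,-0.075,-0.02,0,0,0],[1,0.07,-0.115,-0.03,0,0,0],[1,0.095,-0.155,-0.03,0,0,0],[1,0.095,-0.155,-0.03,0,0,0]],
  ],
)

```text
clock: 19.45
position: [0.3565, -0.2265, 0.2486]
tool_rot: [3.141, -0.002, 2.065]
force: [0.9, -0.6, -0.1]
grip_width: 0.0851
finger_force: 0.0
```

```bash
python3 look.py s6 .084; python3 to.py .36 -.23 .25 150
```

```text
top ((432.4660949707031, 227.04237365722656), 9.604944229125977) [[ 0.54339092 -0.23415519]]
scene ((229.5, 185.0), 9.013978004455566) [[ 0.54276719 -0.23766032]]
(array([ 0.54370666, -0.23384736,  0.08764077]), np.float64(0.0017189513675855766))
t 19.55 pos [ 0.3614 -0.2267  0.2489] rpy [1.7993e+02 1.0000e-02 1.1846e+02] q [-0.03  0.2   0.53  2.09 -0.13  0.88  1.07] F [ 1.3 -0.7 -0.1] w 0.0852 ff 0.0
shift [-0.0023 -0.0028 -0.0011] turn [ 0.0002  0.0001 -0.0876]
```

View pics/s6.png

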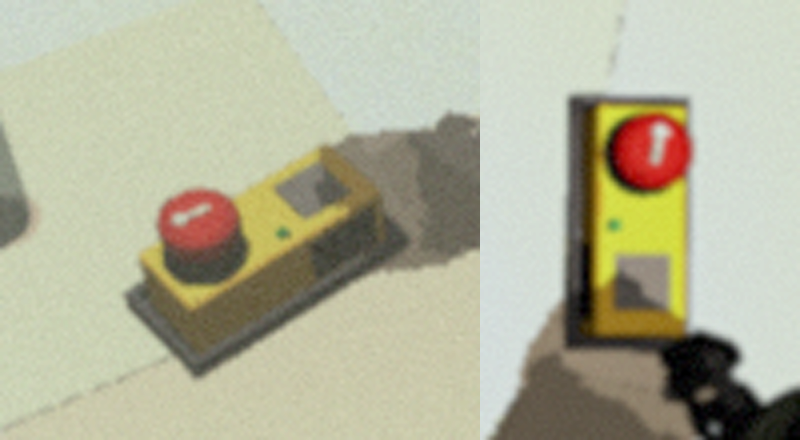

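The head is back at its original height (scene centre (229.5,185), as before pressing). The box sits flat in the tray and the robot is clear, so I'm handing in.

```bash
python3 -c "
from workcell import bot
print(bot.job_done())"
```

```text
the job is handed in; nothing more can be done
None
```

The yellow stop box is back flat in its holder; I pressed the button until it latched, twisted it clockwise and saw it spring back up, then handed the job in after about 20 s with the arm clear.

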